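# Dress a cherry block along the grit fence with the push stick

## Task

Pick up the boxwood push stick, set its black nose into the step cut in the rear corner of the cherry block, slide the block over against the fence's grit plate, then feed it slowly along the fence until it is pushed home against the bronze stop. Keep it pressed lightly to the plate all the way (about 6 N, never more than 16 N on the fence or 20 N on the stop), touch the block only with the stick, and leave the other things alone. Then lay the stick down flat on the table, off the jig board, leaving the block home against both fence and stop.

Things in the scene. Friction and masses are not known exactly. Their poses are not given: they have to be found in the camera images.
- board: pale jig board fixed to the table, 170 (its x) x 340 (y) x 12 mm thick (z up); origin at the centre of its underside. On its +x side stands the dark fence with its grit plate, at its -y end the bronze stop, all fixed and rigid. The block is fed towards -y. A thin bronze line on it is decoration
- fence: dark fence rail fixed on the board, 22 x 310 x 34 mm tall; origin under its centre (board x = 71, y = 10, z = 12 mm), axes as the board's; rail face at board x = +60 mm. In front of it is a rigid grit-faced plate 300 x 32 mm, shimmed differently each time: its face, which the block must ride on, lies at board x = 37 to 52 mm (at y = 0), up to 0.035 rad askew. This pose is not measured: feel for it
- stop: bronze stop bar fixed on the board, 92 x 20 x 30 mm tall; origin at the centre of its underside (board x = 14, y = -150, z = 12 mm), axes as the board's. Its working face is at its own y = +10 mm, which is the plane y = -140 mm of the board
- block: loose cherry printing block, dark blue on top, 0.15 to 0.31 kg, 64 (its x) x 120 (y) x 40 mm tall, lying on the board, +x side to the fence, -y end leading; origin under the centre of that outline. A step is cut through its -x, +y corner: push face at y = +15 mm (x -32 to -8), press face at x = -8 mm (y +15 to +60). Starts 3 to 48 mm off the grit plate, centre at board y = +75 to +100 mm, up to 0.06 rad askew
- block_centre (a point): centre of the block's 64 x 120 mm outline, half-way up (20 mm above its underside). A stick nose in the step's inner corner can push the block both along and against the fence without turning it; sliding it freely on the board takes less than 3 N
- block_front (a point): point half-way up the block's leading edge on the fence side (block x = +32, y = -60 mm)
- block_rear (a point): point half-way up the block's trailing edge on the fence side (block x = +32, y = +60 mm)
- stick: loose boxwood push stick, 90 g: a straight bar 200 mm long (its x), 20 mm wide (y), 26 mm tall (z), lying flat on the table; origin at the centre of its underside, z up. Its +x end is a black rubber nose rounded to 10 mm radius about a vertical axis at x = +90 mm; a blue band lies just behind the nose, a dark hole at the tail
- stick_centre (a point): centre of the push stick, half-way up (13 mm), its balance point and the place to grip; axes as the stick's
- weight: bronze desk weight bar 30 x 150 x 18 mm, bystander; origin at the centre of its underside
- brush_rest: white porcelain brush rest with four peaks, 26 x 100 x 34 mm, bystander; origin at the centre of its underside
- jar: rust-brown lidded pigment jar, 66 mm across, 66 mm tall, bystander; origin at the centre of its underside
- spoon: boxwood burnishing spoon, 170 mm long, bystander; origin at its underside, lies along its x
Mind the look-alikes: they are no part of the job. What is shaped like the stick but green is not meant.

How it is judged:
On the way, in this order (a step that is already met when the one before it is completed fails the run):
1. in the first part of the feed (block centre at board y = 45 to 7 mm) the block is held along the fence with 3 to 12 N for 0.4 s on end (y of block_centre in the frame of board between 0.007 and 0.045 m and contact force between block and fence between 3 and 12 N and angle between the y axis of block and the y axis of board, either way round below 0.06 rad), for 0.4 s.
2. in the middle part of the feed (block centre at board y = 7 to -30 mm) the block is held along the fence with 3 to 12 N for 0.4 s on end (y of block_centre in the frame of board between -0.03 and 0.007 m and contact force between block and fence between 3 and 12 N and angle between the y axis of block and the y axis of board, either way round below 0.06 rad), for 0.4 s.
3. in the last part of the feed (block centre at board y = -30 to -68 mm) the block is held along the fence with 3 to 12 N for 0.4 s on end (y of block_centre in the frame of board between -0.068 and -0.03 m and contact force between block and fence between 3 and 12 N and angle between the y axis of block and the y axis of board, either way round below 0.06 rad), for 0.4 s.
4. the block is pushed home on the stop with at least 2 N for 0.2 s while still pressed to the fence with at least 1 N (y of block_front in the frame of board below -0.135 m and contact force between block and stop above 2 N and contact force between block and fence above 1 N and angle between the y axis of block and the y axis of board, either way round below 0.06 rad), for 0.2 s.
At the end, for the whole second after the job is handed in: The block lies flat and still on the board, its leading fence-side edge within 5 mm of the stop, within 0.06 rad of the board's y axis, its fence side within 34 mm of the rail; the push stick lies flat on the table, not on the board (centre lower than 17 mm, tilt under 0.06 rad), released and still (y of block_front in the frame of board below -0.135 m and angle between the y axis of block and the y axis of board, either way round below 0.06 rad and x of each of block_front, block_rear in the frame of board above 0.026 m and angle between block's own z axis and vertical below 0.05 rad and linear speed of each of block, stick below 0.01 m/s and height (world z) of stick_centre below 0.017 m and angle between stick's own z axis and vertical below 0.06 rad); the robot touches nothing.
It fails at once if the block presses the fence with more than 16 N or the stop with more than 20 N (contact force between block and fence above 16 N or contact force between block and stop above 20 N).
It fails at once if once fed past board y = +45 mm (block centre), the block turns more than 0.09 rad from the board or either end of its fence side comes more than 34 mm off the rail (y of block_centre in the frame of board below 0.045 m and not (angle between the y axis of block and the y axis of board, either way round below 0.09 rad and x of each of block_front, block_rear in the frame of board above 0.026 m)).
It fails at once if the block is touched by the gripper or the arm instead of the stick (contact force between any of the fingers, the arm and block above 0.5 N).
It fails at once if the block is tipped up (angle between block's own z axis and vertical above 0.15 rad).
It fails at once if the weight, brush rest, jar or spoon is moved more than 15 mm (distance of any of weight, brush_rest, jar, spoon from where it was at the start of the episode above 0.015 m).
It also fails if it takes over 72 s, if anything falls off the work surface, if the arm or the gripper's body presses on something with over 40 N, if the wrist force passes 120 N, or if a joint passes its speed limit or range.

## Robot

A 6-joint arm with a two-finger parallel gripper is mounted at the origin on the work surface. World frame = base frame: x ahead of the robot, y to its left, z up, the work surface at z = 0. Lengths are in m, angles in rad, forces in N, time in s.
With the tool pointing down it reaches from about 0.35 to 0.725 m from the base axis. Payload 4.3 kg.
Tool frame: the origin (TCP) lies at the centre of the arm's flange, where the gripper is bolted on; the fingertips stand 173 mm ahead of it and the grasp point (between the pads) lies 155 mm ahead of it; z points along the fingers, y is the line along which they close (so a half turn about z gives the same grasp; the last joint's range is limited). The gripper opens to 85 mm and grips with 20 to 120 N. Pads are 22 mm wide; open, the fingers measure 114 mm over their backs; the gripper's body (76 mm by 85 mm) begins 54 mm behind the grasp point. The pads swing forward as they close: fully open they stand 13 mm farther back than shut.
Start: joints at [1.152, 0.377, 0.081, 1.274, 0, 1.46], TCP at [0.175, 0.548, 0.405] pointing down, gripper open.
Joint ranges: [-2.72, 2.72], [-0.84, 1.66], [-1.02, 1.22], [-1.77, 2.12], [-1.37, 1.28], [-3.14, 3.14]. Speed limits (rad/s): [2.57, 2.57, 3.14, 3.14, 3.14, 3.14].

## Interface

Orientations are given as a unit quaternion [w, x, y, z].
In Python, from bench import ctrl, optics gives the robot as it stands.
- The arm moves only by the shell command python3 -m creep 'ROWS' [FORCE]. ROWS is JSON, a list that holds one entry, the list of rows, each a list of 7 numbers: the shift along the world's x, y, z as a fraction of full scale, then the turn, a rotation vector about the world's x, y, z as a fraction of full scale, then the closure, from -1 (fully open) to 1 (shut), so that 0 is half open. In form: [[[x, y, z, rx, ry, rz, grip], ...]]. A call has 1 to 10 rows; each row is the pose to reach, as a shift and turn from the pose commanded when the call began; what a row does not reach only later rows make up. Full scale, the value 1, is 0.5 m for a shift and 120 degrees for a turn. A row lasts 1/10 s, in which the tool goes at most 50 mm and 8.59 degrees, less where a joint would pass 70% of its speed; a pose out of reach is approached as far as the arm can. A call with a number of a shift or a turn outside -1 to 1 is refused whole. A call with a gripper value outside its range is refused whole. The fingers move at their own pace and stop on an object; FORCE is the grip in N (left out, the last holds). Time passes only in rows, so rows that repeat a pose let the fingers close. It gives the time, the measured TCP pose, the force, the opening and the grip force at its end, in the units of the state.
- ctrl.observe(): the state, without advancing time (a new reading comes with each control period).
- optics.snapshot(name): name is "scene" or "top"; returns the picture (480x640x3 uint8, red, green, blue); there is no depth.
- optics.camera_info(name): a dict with "vertical_fov" (degrees; the focal length in pixels is half the picture's height over the tangent of half this angle, whatever the lens; pixels are square), "cx", "cy" (the principal point, pixels), "R" (3x3) and "t" (3): a world point X has camera coordinates R X + t. Camera axes: x right, y down, z forward; pixel columns grow to the right and rows downward; lengths in m; the calibration is good to about 2 mm. A picture is of the moment at which its call begins. camera_info takes no time and is no camera call.
- ctrl.close_job(): hands the job in; it is judged then, once.
The state is a dict: "clock": time; "qpos": joint angles; "qd": joint speeds; "effort": joint torques, N m; "position": TCP position; "ee_rot": TCP orientation; "ft_force": force on the tool from outside, world axes, zero at the start; "moment": the same for the moment, N m; "gripper_width": finger opening in m; "grasp_force": force on a finger pad.
Only numpy, scipy, OpenCV 4.12 (cv2) and the standard library are available. Lean on these libraries where they do the work, as an engineer would, in place of code of your own. Each camera call takes 0.05 s, during which the arm holds its last target. There are 200 camera calls.

## Working session

There is one attempt and no reset: what is moved stays moved. The work goes in short steps, Python scripts to look and compute and a shell command to move; the robot and the scene stay as the last step left them, time stands still between calls to the robot, and variables do not carry over. Pictures are saved under pics/ and viewed, at most 10 in all, crops included, and the job is handed in when it is done.

```bash
ls; mkdir -p pics
python3 - <<'E'
from bench import ctrl, optics
import cv2
print(ctrl.observe())
for n in("scene","top"):
    cv2.imwrite(f"pics/{n}0.png",optics.snapshot(n)[:,:,::-1]); print(optics.camera_info(n))
E
```

```text
pics
{'clock': 0.0, 'qpos': array([1.15168617e+00, 3.78101613e-01, 7.96309007e-02, 1.27441834e+00,
       6.88635378e-06, 1.46052137e+00]), 'qd': array([ 0.00126131,  0.00020309,  0.00024189,  0.00163594, -0.00187412,
        0.00067207]), 'effort': array([-2.13810366e-03, -4.63604593e+01,  2.69874555e+01,  2.07104359e-02,
       -1.17948916e-04,  7.18938679e-06]), 'position': array([0.17462642, 0.54752405, 0.40374045]), 'ee_rot': array([-2.77065335e-04,  1.53804573e-01,  9.88100733e-01, -1.00902195e-03]), 'ft_force': array([-0.28553718,  0.37322127, -0.28668257]), 'moment': array([ 0.00912442, -0.01224011,  0.02095404]), 'grasp_force': 0.0, 'gripper_width': 0.08579020246019964}
{'vertical_fov': 51.89865859718848, 'cx': 319.0937273643563, 'cy': 237.49282677216547, 'R': array([[-0.07764507,  0.99694364,  0.00863803],
       [ 0.82208338,  0.06892342, -0.56518004],
       [-0.56404801, -0.03678226, -0.82492237]]), 't': array([-1.48262397e-03, -3.75923238e-01,  1.61522974e+00])}
{'vertical_fov': 52.90675688273542, 'cx': 322.3548326607792, 'cy': 234.24208534278944, 'R': array([[ 0.02215741, -0.99975396,  0.00103733],
       [-0.97736107, -0.02187948, -0.21044389],
       [ 0.21041481,  0.00364904, -0.97760539]]), 't': array([0.05201545, 0.49519691, 1.24912947])}
```

View pics/top0.png

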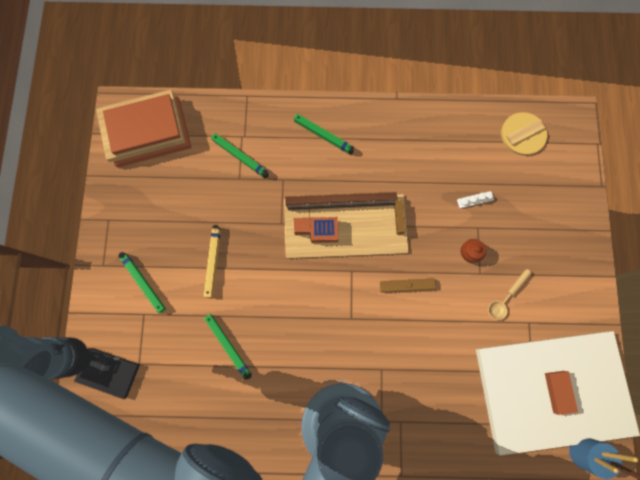

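View pics/scene0.png

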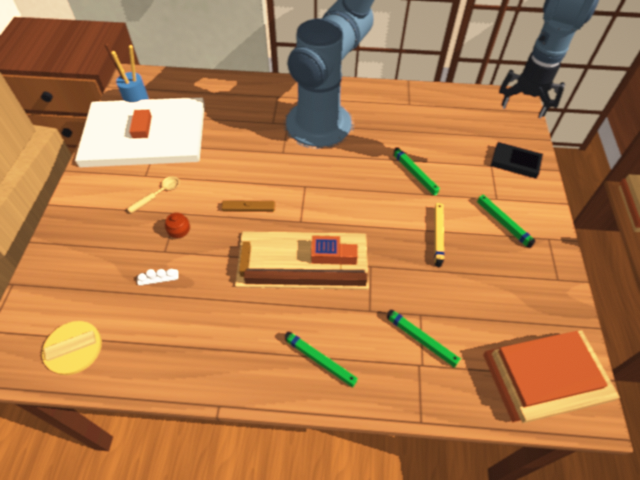

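The only boxwood bar with a black nose and blue band is at top (212,262), with its nose at (215,231) and its tail hole at (208,293). The look-alikes are green sticks at (240,156), (324,134), (142,283) and (228,347), plus the brown weight at (409,286). The board is at (347,225), with the fence on the far (+x) side and the stop at (401,214). I'll take one close crop.

```bash
python3 - <<'E'
import cv2,numpy as np
a=cv2.imread("pics/top0.png")[175:315,190:430]; b=cv2.imread("pics/scene0.png")[190:300,225:465]
f=lambda i:cv2.resize(i,None,fx=3.3,fy=3.3,interpolation=cv2.INTER_CUBIC)
cv2.imwrite("pics/c1.png",f(a)); cv2.imwrite("pics/c2.png",f(b))
E
cat > h.py <<'E'
from bench import ctrl, optics
import numpy as np
def ray(n,u,v,z):
    c=optics.camera_info(n); f=240/np.tan(np.radians(c["vertical_fov"]/2))
    R=np.array(c["R"]);t=np.array(c["t"]); C=-R.T@t
    d=R.T@np.array([(u-c["cx"])/f,(v-c["cy"])/f,1]); return C+d*(z-C[2])/d[2]
def proj(n,X):
    c=optics.camera_info(n); f=240/np.tan(np.radians(c["vertical_fov"]/2))
    p=np.array(c["R"])@X+c["t"]; return p[:2]/p[2]*f+[c["cx"],c["cy"]]
E
```

```text
(no output)
```

View pics/c1.png

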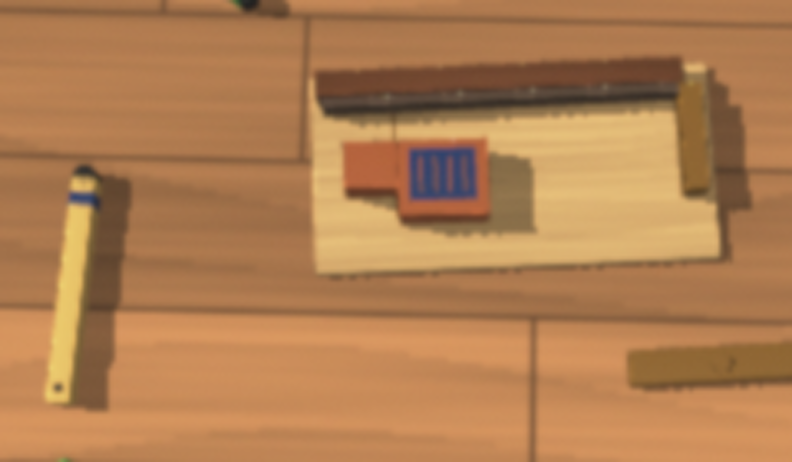

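View pics/c2.png

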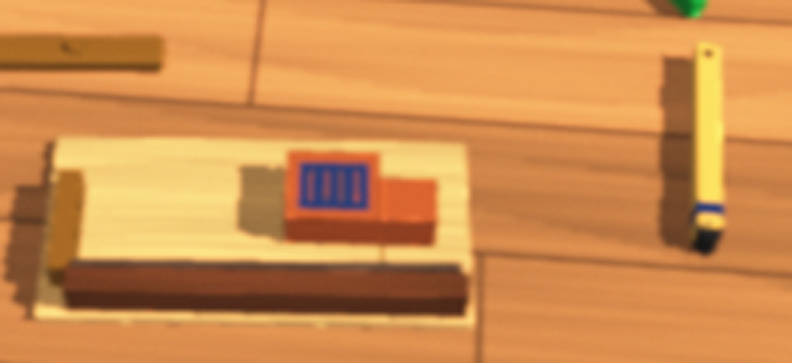

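The crops confirm the yellow stick, with its nose towards +x, and a block whose step is on the -x,+y side. Next I'll fit planar poses to these corner pixels.

```bash
cat > fit.py <<'E'
from h import *
from scipy.optimize import least_squares
T=lambda x,y:("top",190+(x+.5)/3.3-.5,175+(y+.5)/3.3-.5); S=lambda x,y:("scene",225+(x+.5)/3.3-.5,190+(y+.5)/3.3-.5)
def fit(pts,z,g):
    def r(p):
        c,s=np.cos(p[2]),np.sin(p[2])
        return np.concatenate([proj(q[0],np.array([p[0]+c*m[0]-s*m[1],p[1]+s*m[0]+c*m[1],z]))-q[1:] for m,q in pts])
    o=least_squares(r,g,loss="soft_l1"); print(o.x.round(4),np.abs(o.fun).round(1)); return o.x
B=fit([((-.085,.17),T(317,273)),((-.085,-.17),T(720,258)),((.085,-.17),T(706,66)),
 ((-.085,-.17),S(55,140)),((-.085,.17),S(466,146)),((.085,.17),S(473,323)),((.085,-.17),S(35,317))],.012,[.5,.0,0])
K=fit([((.032,.06),T(345,143)),((.032,-.06),T(486,139)),((-.032,-.06),T(489,215)),((-.032,.015),T(399,215)),((-.008,.06),T(345,190)),
 ((-.032,-.06),S(287,152)),((-.032,.015),S(380,153)),((-.008,.06),S(436,181)),((.032,-.06),S(286,213)),((.032,.06),S(435,219))],.052,[.5,.05,0])
P=fit([((.1,0),T(85,167)),((-.1,.01),T(46,400)),((-.1,-.01),T(71,403)),((-.092,0),T(58,388)),((-.092,0),S(708,53)),((.1,0),S(706,230))],.026,[.45,.3,0])
c,s=np.cos(B[2]),np.sin(B[2]); d=K[:2]-B[:2]; print("block in board",c*d[0]+s*d[1],-s*d[0]+c*d[1],K[2]-B[2])
E
python3 fit.py
```

```text
[ 0.5318 -0.0006  0.0616] [0.4 0.5 0.5 0.7 0.2 1.5 0.6 1.4 0.1 1.  0.3 0.  0.3 0.6]
[0.5101 0.0803 0.0435] [0.3 0.7 1.  0.4 0.8 0.4 0.2 0.2 0.2 0.6 0.1 1.6 0.3 0.9 0.5 1.3 0.7 0.4
 1.  0.2]
[ 0.4221  0.3622 -0.0589] [1.2 1.2 0.1 0.3 0.3 0.  0.3 1.2 0.  1.4 0.7 2.3]
block in board -0.01669704531930495 0.08208773711439185 -0.018159950448922657
```

```bash
python3 -m creep '[[[0.12,-0.09,-0.07,0,0,0.06,-1],[0.25,-0.19,-0.15,0,0,0.119,-1],[0.37,-0.28,-0.23,0,0,0.119,-1],[0.494,-0.372,-0.31,0,0,0.119,-1],[0.494,-0.372,-0.31,0,0,0.119,-1],[0.494,-0.372,-0.31,0,0,0.119,-1],[0.494,-0.372,-0.31,0,0,0.119,-1],[0.494,-0.372,-0.31,0,0,0.119,-1],[0.494,-0.372,-0.31,0,0,0.119,-1],[0.494,-0.372,-0.31,0,0,0.119,-1]]]' 100
python3 - <<'E'
from h import *
import cv2
a=optics.snapshot("top")[:,:,::-1]; b=optics.snapshot("scene")[:,:,::-1]
f=lambda i:cv2.resize(i,(600,450),interpolation=cv2.INTER_CUBIC)
cv2.imwrite("pics/d.png",cv2.resize(np.hstack([a[190:340,140:290],b[150:300,370:520]]),(800,400),interpolation=cv2.INTER_CUBIC))
E
```

```text
clock: 1.1
position: [0.4212, 0.3623, 0.25]
ee_rot: [-0.0, 0.029, 1.0, 0.0]
ft_force: [-0.5, 0.6, -0.1]
gripper_width: 0.0851
grasp_force: 0.0
```

View pics/d.png

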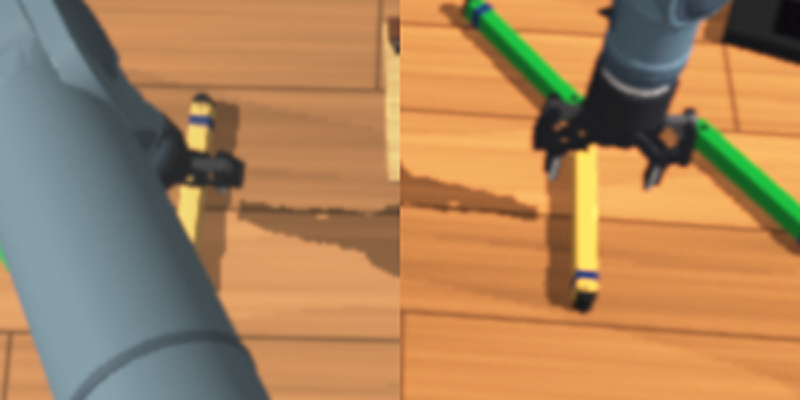

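The open gripper straddles the stick at its middle. In the left crop the stick's nose is at (201,100), and the scene crop shows a finger on each side, at (553,165) and (652,180). Descending and gripping.

```bash
python3 -m creep '[[[0,0,-0.07,0,0,0,-1],[0,0,-0.12,0,0,0,-1],[0,0,-0.146,0,0,0,-1],[0,0,-0.146,0,0,0,0],[0,0,-0.146,0,0,0,1],[0,0,-0.146,0,0,0,1],[0,0,-0.146,0,0,0,1],[0,0,-0.146,0,0,0,1],[0,0,-0.146,0,0,0,1],[0,0,-0.146,0,0,0,1]]]' 100
```

```text
clock: 2.2
position: [0.4225, 0.3624, 0.1783]
ee_rot: [0.001, 0.03, 1.0, 0.001]
ft_force: [-0.9, -0.2, 6.4]
gripper_width: 0.0179
grasp_force: 99.9
```

```bash
python3 -m creep '[[[0,0,0.06,0,0,0,1],[0,0,0.12,0,0,0,1],[0,-0.08,0.12,0,0,-0.07,1],[-0.01,-0.16,0.12,0,0,-0.14,1],[-0.02,-0.24,0.12,0,0,-0.21,1],[-0.025,-0.31,0.12,0,0,-0.28,1],[-0.025,-0.368,0.12,0,0,-0.322,1],[-0.025,-0.368,0.12,0,0,-0.322,1],[-0.025,-0.368,0.08,0,0,-0.322,1],[-0.025,-0.368,0.048,0,0,-0.322,1]]]'
python3 -m creep '[[[0,0,0,0,0,0,1],[0,0,0,0,0,0,1],[0,0,0,0,0,0,1]]]'
python3 - <<'E'
from h import *
import cv2
a=optics.snapshot("top")[:,:,::-1]; b=optics.snapshot("scene")[:,:,::-1]
cv2.imwrite("pics/e.png",cv2.resize(np.hstack([a[175:295,270:390],b[190:310,290:410]]),(800,400),interpolation=cv2.INTER_CUBIC))
print(ctrl.observe()["moment"])
E
```

```text
clock: 3.2
position: [0.4099, 0.1781, 0.2009]
ee_rot: [0.001, 0.359, 0.933, 0.001]
ft_force: [0.8, 0.9, -2.2]
gripper_width: 0.0179
grasp_force: 98.8
clock: 3.5
position: [0.4098, 0.1783, 0.2015]
ee_rot: [0.001, 0.358, 0.934, 0.001]
ft_force: [-0.7, -1.0, -0.3]
gripper_width: 0.018
grasp_force: 98.8
[-0.04440423  0.02065953 -0.00836304]
```

View pics/e.png

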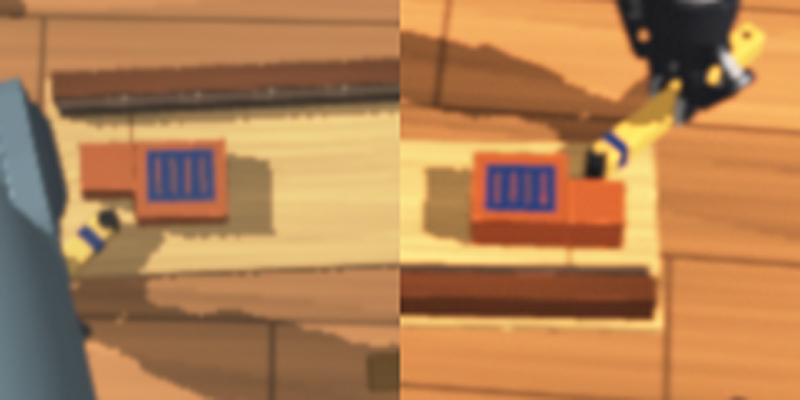

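The nose hangs just outside the step. In the left crop it is at (108,218), with the step's inner corner at (135,197). I'll check its position numerically.

```bash
cat > rd.py <<'E'
from h import *
n=5
import sys
F=[];P=[]
for i in range(int(sys.argv[1]) if len(sys.argv)>1 else 5):
    optics.snapshot("top"); o=ctrl.observe(); F.append(o["ft_force"]);P.append(o["position"])
F=np.array(F);P=np.mean(P,0); a=.0616;c,s=np.cos(a),np.sin(a)
f=F.mean(0); tb=P[:2]-[.5318,-.0006]; nb=P[:2]+.09*np.array([.743,-.669])-[.5318,-.0006]
print("t",round(o["clock"],2),"P",P.round(4),"F",f.round(2),"sd",F.std(0).round(2),"Fb",(c*f[0]+s*f[1]).round(2),(-s*f[0]+c*f[1]).round(2),"nose board mm",((c*nb[0]+s*nb[1])*1e3).round(1),((-s*nb[0]+c*nb[1])*1e3).round(1))
E
python3 rd.py 6
python3 - <<'E'
from h import *
print(ray("top",302.4,240.4,.048), proj("top",np.array([.4767,.1181,.048])))
print(proj("scene",np.array([.4767,.1181,.048])))
E
```

```text
t 3.9 P [0.4095 0.178  0.2012] F [ 0.12  0.1  -0.61] sd [0.64 0.56 0.86] Fb 0.13 0.09 nose board mm -48.0 121.6
[0.47670344 0.11655913 0.048     ] [301.82975616 240.38874025]
[349.25748229 236.34740488]
```

```bash
python3 -m creep '[[[0.007,-0.005,0,0,0,0,1],[0.013,-0.0105,0,0,0,0,1],[0.019,-0.0157,0,0,0,0,1],[0.025,-0.021,0,0,0,0,1],[0.032,-0.026,0,0,0,0,1],[0.038,-0.031,0,0,0,0,1],[0.044,-0.0365,0,0,0,0,1],[0.051,-0.042,0,0,0,0,1],[0.057,-0.047,0,0,0,0,1],[0.0634,-0.0522,0,0,0,0,1]]]'
python3 rd.py 4
python3 - <<'E'
from h import *
import cv2
a=optics.snapshot("top")[:,:,::-1]; b=optics.snapshot("scene")[:,:,::-1]
cv2.imwrite("pics/f.png",cv2.resize(np.hstack([a[175:295,270:390],b[190:310,270:390]]),(800,400),interpolation=cv2.INTER_CUBIC))
E
```

```text
clock: 4.9
position: [0.4411, 0.1515, 0.2007]
ee_rot: [-0.0, 0.359, 0.933, 0.0]
ft_force: [-0.3, -0.4, -0.3]
gripper_width: 0.0179
grasp_force: 98.8
t 5.1 P [0.4415 0.1514 0.2008] F [ 0.16  0.24 -0.79] sd [0.74 0.47 0.47] Fb 0.17 0.23 nose board mm -17.8 93.1
```

View pics/f.png

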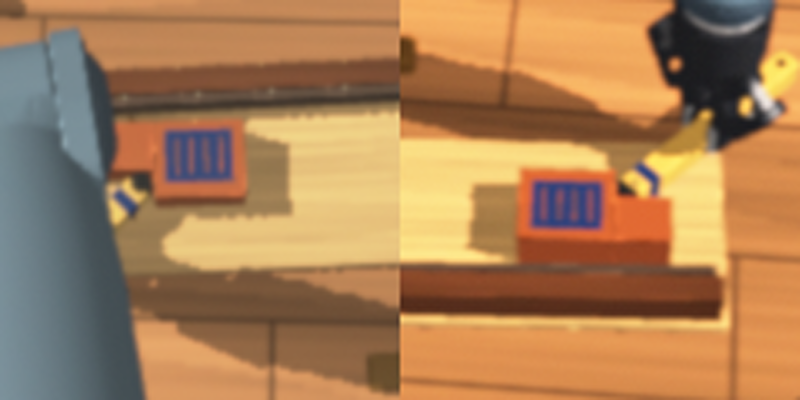

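The block moved cleanly with the nose seated: nose at (143,183) in the left crop, block edges parallel to the fence. Now I'll feel for the plate in small steps.

```bash
python3 -m creep '[[[0.0026,-0.0016,0,0,0,0,1],[0.0052,-0.0032,0,0,0,0,1],[0.0078,-0.0048,0,0,0,0,1],[0.0104,-0.0064,0,0,0,0,1]]]' | grep force; python3 rd.py 3
python3 -m creep '[[[0.0014,-0.0008,0,0,0,0,1],[0.0028,-0.0016,0,0,0,0,1],[0.0042,-0.0024,0,0,0,0,1],[0.0056,-0.0032,0,0,0,0,1]]]'| grep force; python3 rd.py 3
```

```text
ft_force: [-1.6, 0.6, -0.3]
grasp_force: 98.8
t 5.75 P [0.4464 0.1484 0.2007] F [-0.64  0.35 -1.15] sd [0.34 0.7  0.44] Fb -0.62 0.38 nose board mm -13.1 89.8
ft_force: [-1.5, 0.2, 0.2]
grasp_force: 98.8
t 6.3 P [0.4491 0.1469 0.2007] F [-0.67  0.41 -1.01] sd [0.58 0.33 0.25] Fb -0.64 0.45 nose board mm -10.4 88.1
```

```bash
python3 -m creep '[[[0.0014,-0.0008,0,0,0,0,1],[0.0028,-0.0016,0,0,0,0,1],[0.0042,-0.0024,0,0,0,0,1],[0.0056,-0.0032,0,0,0,0,1]]]'| grep ft; python3 rd.py 4
```

```text
ft_force: [-1.3, 1.5, -1.0]
t 6.9 P [0.4519 0.1453 0.2007] F [-0.66  0.74 -1.35] sd [0.65 0.43 0.63] Fb -0.61 0.78 nose board mm -7.7 86.3
```

```bash
python3 -m creep '[[[0.0014,-0.0008,0,0,0,0,1],[0.0028,-0.0016,0,0,0,0,1],[0.0042,-0.0024,0,0,0,0,1]]]'| grep ft; python3 rd.py 4
```

```text
ft_force: [0.1, 0.3, -1.0]
t 7.4 P [0.454  0.1441 0.2008] F [-0.36  0.51 -0.99] sd [0.31 0.21 0.49] Fb -0.33 0.53 nose board mm -5.7 85.0
```

```bash
python3 -m creep '[[[0.0014,-0.0008,0,0,0,0,1],[0.0028,-0.0016,0,0,0,0,1],[0.0042,-0.0024,0,0,0,0,1]]]'| grep ft; python3 rd.py 4
```

```text
ft_force: [-1.4, 0.0, -0.6]
t 7.9 P [0.4561 0.1429 0.2007] F [-0.53  0.32 -1.28] sd [0.59 0.37 0.38] Fb -0.51 0.35 nose board mm -3.7 83.6
```

```bash
python3 -m creep '[[[0.0014,-0.0008,0,0,0,0,1],[0.0028,-0.0016,0,0,0,0,1],[0.0042,-0.0024,0,0,0,0,1]]]'| grep ft; python3 rd.py 4
```

```text
ft_force: [-2.4, 0.4, 0.2]
t 8.4 P [0.4578 0.1416 0.2006] F [-1.51  0.81 -0.2 ] sd [0.46 0.42 0.45] Fb -1.46 0.9 nose board mm -2.0 82.3
```

```bash
python3 -m creep '[[[0.001,-0.0006,0,0,0,0,1],[0.002,-0.0012,0,0,0,0,1]]]'| grep ft; python3 rd.py 4
```

```text
ft_force: [-2.2, 0.3, 0.0]
t 8.8 P [0.4588 0.1409 0.2006] F [-2.72 -0.6  -0.07] sd [0.35 0.49 0.25] Fb -2.75 -0.44 nose board mm -1.1 81.6
```

```bash
python3 -m creep '[[[0.001,-0.0006,0,0,0,0,1],[0.002,-0.0012,0,0,0,0,1]]]'| grep ft; python3 rd.py 4
```

```text
ft_force: [-3.9, -0.9, 0.5]
t 9.2 P [0.4597 0.1403 0.2005] F [-3.78 -1.19 -0.43] sd [0.04 0.25 0.57] Fb -3.84 -0.96 nose board mm -0.2 80.9
```

```bash
python3 -m creep '[[[0.0012,-0.0015,0,0,0,0,1],[0.0024,-0.003,0,0,0,0,1]]]'| grep ft; python3 rd.py 4
```

```text
ft_force: [-7.0, 2.5, 1.4]
t 9.6 P [0.4601 0.1394 0.2003] F [-6.7   1.99  0.95] sd [0.37 0.51 0.35] Fb -6.57 2.4 nose board mm 0.1 80.0
```

```bash
python3 -m creep '[[[0.001,-0.0025,0,0,0,0,1],[0.002,-0.005,0,0,0,0,1]]]'| grep ft; python3 rd.py 4
```

```text
ft_force: [-9.5, 7.5, 2.6]
t 10.0 P [0.4603 0.1377 0.2002] F [-8.98  6.3   2.5 ] sd [0.32 0.52 0.31] Fb -8.58 6.84 nose board mm 0.2 78.3
```

```bash
python3 -m creep '[[[-0.001,-0.002,0,0,0,0,1],[-0.0015,-0.004,0,0,0,0,1],[-0.0015,-0.006,0,0,0,0,1],[-0.0015,-0.008,0,0,0,0,1]]]'| grep ft; python3 rd.py 3
```

```text
ft_force: [-6.4, 4.3, 1.0]
t 10.55 P [0.4602 0.1335 0.2003] F [-6.23  4.54  1.05] sd [0.21 0.11 0.33] Fb -5.93 4.91 nose board mm -0.1 74.0
```

```bash
python3 -m creep '[[[0.0001,-0.002,0,0,0,0,1],[0.0002,-0.004,0,0,0,0,1],[0.0004,-0.006,0,0,0,0,1],[0.0005,-0.008,0,0,0,0,1],[0.0006,-0.01,0,0,0,0,1]]]'| grep ft; python3 rd.py 3
```

```text
ft_force: [-6.2, 4.6, 1.1]
t 11.2 P [0.4606 0.1284 0.2003] F [-6.33  4.33  0.4 ] sd [0.53 0.54 0.21] Fb -6.05 4.71 nose board mm -0.1 69.0
```

```bash
python3 -m creep '[[[0.0001,-0.002,0,0,0,0,1],[0.0002,-0.004,0,0,0,0,1],[0.0004,-0.006,0,0,0,0,1],[0.0005,-0.008,0,0,0,0,1],[0.0006,-0.01,0,0,0,0,1],[0.0007,-0.012,0,0,0,0,1],[0.0008,-0.014,0,0,0,0,1],[0.001,-0.016,0,0,0,0,1],[0.0011,-0.018,0,0,0,0,1],[0.0012,-0.02,0,0,0,0,1]]]'| grep ft; python3 rd.py 3
```

```text
ft_force: [-6.9, 4.5, 0.5]
t 12.35 P [0.4612 0.1184 0.2003] F [-6.38  4.01 -0.01] sd [0.52 0.63 0.43] Fb -6.12 4.39 nose board mm -0.1 58.9
```

```bash
python3 -m creep '[[[0.0001,-0.002,0,0,0,0,1],[0.0002,-0.004,0,0,0,0,1],[0.0004,-0.006,0,0,0,0,1],[0.0005,-0.008,0,0,0,0,1],[0.0006,-0.01,0,0,0,0,1],[0.0007,-0.012,0,0,0,0,1],[0.0008,-0.014,0,0,0,0,1],[0.001,-0.016,0,0,0,0,1],[0.0011,-0.018,0,0,0,0,1],[0.0012,-0.02,0,0,0,0,1]]]'| grep ft; python3 rd.py 3
```

```text
ft_force: [-5.4, 3.9, -0.3]
t 13.5 P [0.4619 0.1084 0.2003] F [-5.92  3.77  0.48] sd [0.37 0.39 0.43] Fb -5.68 4.13 nose board mm -0.0 48.9
```

```bash
python3 -m creep '[[[0.0002,-0.002,0,0,0,0,1],[0.0004,-0.004,0,0,0,0,1],[0.0005,-0.006,0,0,0,0,1],[0.0007,-0.008,0,0,0,0,1],[0.0008,-0.01,0,0,0,0,1],[0.0009,-0.012,0,0,0,0,1],[0.001,-0.014,0,0,0,0,1],[0.0012,-0.016,0,0,0,0,1],[0.0013,-0.018,0,0,0,0,1],[0.0014,-0.02,0,0,0,0,1]]]'| grep ft; python3 rd.py 3
```

```text
ft_force: [-6.2, 4.9, 0.7]
t 14.65 P [0.4626 0.0984 0.2003] F [-5.95  4.2   0.3 ] sd [0.17 0.38 0.5 ] Fb -5.68 4.56 nose board mm 0.1 38.8
```

```bash
python3 -m creep '[[[0.0002,-0.002,0,0,0,0,1],[0.0004,-0.004,0,0,0,0,1],[0.0005,-0.006,0,0,0,0,1],[0.0007,-0.008,0,0,0,0,1],[0.0008,-0.01,0,0,0,0,1],[0.0009,-0.012,0,0,0,0,1],[0.001,-0.014,0,0,0,0,1],[0.0012,-0.016,0,0,0,0,1],[0.0013,-0.018,0,0,0,0,1],[0.0014,-0.02,0,0,0,0,1]]]'| grep ft; python3 rd.py 3
```

```text
ft_force: [-5.9, 4.3, 0.4]
t 15.8 P [0.4633 0.0884 0.2003] F [-5.77  3.97  0.25] sd [0.2  0.37 0.01] Fb -5.52 4.32 nose board mm 0.1 28.8
```

```bash
python3 -m creep '[[[0.0003,-0.002,0,0,0,0,1],[0.0005,-0.004,0,0,0,0,1],[0.0007,-0.006,0,0,0,0,1],[0.0009,-0.008,0,0,0,0,1],[0.001,-0.01,0,0,0,0,1],[0.0012,-0.012,0,0,0,0,1],[0.0013,-0.014,0,0,0,0,1],[0.0015,-0.016,0,0,0,0,1],[0.0016,-0.018,0,0,0,0,1],[0.0018,-0.02,0,0,0,0,1]]]'| grep ft; python3 rd.py 3
```

```text
ft_force: [-6.5, 4.9, 1.5]
t 16.95 P [0.464  0.0784 0.2003] F [-6.77  4.36  0.53] sd [0.31 0.33 0.05] Fb -6.49 4.77 nose board mm 0.3 18.9
```

```bash
python3 -m creep '[[[0.0002,-0.002,0,0,0,0,1],[0.0004,-0.004,0,0,0,0,1],[0.0005,-0.006,0,0,0,0,1],[0.0007,-0.008,0,0,0,0,1],[0.0008,-0.01,0,0,0,0,1],[0.0009,-0.012,0,0,0,0,1],[0.001,-0.014,0,0,0,0,1],[0.0012,-0.016,0,0,0,0,1],[0.0013,-0.018,0,0,0,0,1],[0.0014,-0.02,0,0,0,0,1]]]'| grep ft; python3 rd.py 3
```

```text
ft_force: [-7.0, 4.7, 0.7]
t 18.1 P [0.4647 0.0684 0.2003] F [-6.77  4.31  0.91] sd [0.15 0.15 0.29] Fb -6.49 4.71 nose board mm 0.3 8.8
```

```bash
python3 -m creep '[[[0.0001,-0.002,0,0,0,0,1],[0.0002,-0.004,0,0,0,0,1],[0.0004,-0.006,0,0,0,0,1],[0.0005,-0.008,0,0,0,0,1],[0.0006,-0.01,0,0,0,0,1],[0.0007,-0.012,0,0,0,0,1],[0.0008,-0.014,0,0,0,0,1],[0.001,-0.016,0,0,0,0,1],[0.0011,-0.018,0,0,0,0,1],[0.0012,-0.02,0,0,0,0,1]]]'| grep ft; python3 rd.py 3
```

```text
ft_force: [-7.4, 4.6, 0.4]
t 19.25 P [0.4654 0.0584 0.2003] F [-6.41  4.57  0.38] sd [0.46 0.2  0.52] Fb -6.12 4.95 nose board mm 0.4 -1.2
```

```bash
python3 -m creep '[[[0.0002,-0.002,0,0,0,0,1],[0.0003,-0.004,0,0,0,0,1],[0.0004,-0.006,0,0,0,0,1],[0.0006,-0.008,0,0,0,0,1],[0.0007,-0.01,0,0,0,0,1],[0.0008,-0.012,0,0,0,0,1],[0.0009,-0.014,0,0,0,0,1],[0.0011,-0.016,0,0,0,0,1],[0.0012,-0.018,0,0,0,0,1],[0.0013,-0.02,0,0,0,0,1]]]'| grep ft; python3 rd.py 3
```

```text
ft_force: [-6.2, 5.2, 0.6]
t 20.4 P [0.4661 0.0484 0.2003] F [-6.05  3.69  0.54] sd [0.43 0.61 0.33] Fb -5.81 4.06 nose board mm 0.4 -11.3
```

```bash
python3 -m creep '[[[0.0002,-0.002,0,0,0,0,1],[0.0003,-0.004,0,0,0,0,1],[0.0004,-0.006,0,0,0,0,1],[0.0006,-0.008,0,0,0,0,1],[0.0007,-0.01,0,0,0,0,1],[0.0008,-0.012,0,0,0,0,1],[0.0009,-0.014,0,0,0,0,1],[0.0011,-0.016,0,0,0,0,1],[0.0012,-0.018,0,0,0,0,1],[0.0013,-0.02,0,0,0,0,1]]]'| grep ft; python3 rd.py 3
```

```text
ft_force: [-5.8, 4.7, 1.1]
t 21.55 P [0.4667 0.0384 0.2003] F [-5.7   4.58  0.35] sd [0.46 0.31 0.26] Fb -5.4 4.93 nose board mm 0.5 -21.3
```

```bash
python3 -m creep '[[[0.0003,-0.002,0,0,0,0,1],[0.0005,-0.004,0,0,0,0,1],[0.0007,-0.006,0,0,0,0,1],[0.0009,-0.008,0,0,0,0,1],[0.001,-0.01,0,0,0,0,1],[0.0012,-0.012,0,0,0,0,1],[0.0013,-0.014,0,0,0,0,1],[0.0015,-0.016,0,0,0,0,1],[0.0016,-0.018,0,0,0,0,1],[0.0018,-0.02,0,0,0,0,1]]]'| grep ft; python3 rd.py 3
```

```text
ft_force: [-6.4, 5.8, 1.1]
t 22.7 P [0.4675 0.0285 0.2002] F [-6.92  4.43  1.29] sd [0.54 0.36 0.05] Fb -6.63 4.84 nose board mm 0.6 -31.2
```

```bash
python3 -m creep '[[[0.0002,-0.002,0,0,0,0,1],[0.0003,-0.004,0,0,0,0,1],[0.0004,-0.006,0,0,0,0,1],[0.0006,-0.008,0,0,0,0,1],[0.0007,-0.01,0,0,0,0,1],[0.0008,-0.012,0,0,0,0,1],[0.0009,-0.014,0,0,0,0,1],[0.0011,-0.016,0,0,0,0,1],[0.0012,-0.018,0,0,0,0,1],[0.0013,-0.02,0,0,0,0,1]]]'| grep ft; python3 rd.py 3
```

```text
ft_force: [-6.2, 5.2, 1.2]
t 23.85 P [0.4682 0.0185 0.2002] F [-6.4   5.    1.46] sd [0.28 0.53 0.25] Fb -6.08 5.38 nose board mm 0.7 -41.3
```

```bash
python3 -m creep '[[[0.0001,-0.002,0,0,0,0,1],[0.0003,-0.004,0,0,0,0,1],[0.0004,-0.006,0,0,0,0,1],[0.0005,-0.008,0,0,0,0,1],[0.0007,-0.01,0,0,0,0,1],[0.0008,-0.012,0,0,0,0,1],[0.0009,-0.014,0,0,0,0,1],[0.0011,-0.016,0,0,0,0,1],[0.0012,-0.018,0,0,0,0,1]]]'| grep ft; python3 rd.py 3
```

```text
ft_force: [-6.3, 5.7, 0.3]
t 24.9 P [0.4688 0.0095 0.2002] F [-6.45  4.79  1.08] sd [0.2  0.2  0.15] Fb -6.14 5.18 nose board mm 0.7 -50.3
```

```bash
python3 -m creep '[[[0.0001,-0.001,0,0,0,0,1],[0.0001,-0.002,0,0,0,0,1],[0.0002,-0.003,0,0,0,0,1],[0.0003,-0.004,0,0,0,0,1]]]'| grep ft; python3 rd.py 3
```

```text
ft_force: [-6.4, 4.9, 0.9]
t 25.45 P [0.4689 0.0075 0.2002] F [-6.45  5.05  1.15] sd [0.18 0.24 0.61] Fb -6.12 5.44 nose board mm 0.8 -52.2
```

```bash
python3 -m creep '[[[0.0001,-0.001,0,0,0,0,1],[0.0001,-0.002,0,0,0,0,1],[0.0002,-0.003,0,0,0,0,1],[0.0003,-0.004,0,0,0,0,1]]]'| grep ft; python3 rd.py 3
```

```text
ft_force: [-6.6, 4.5, 0.5]
t 26.0 P [0.469  0.0056 0.2002] F [-5.96  4.96  1.14] sd [0.23 0.43 0.29] Fb -5.64 5.32 nose board mm 0.8 -54.2
```

```bash
python3 -m creep '[[[0.0001,-0.001,0,0,0,0,1],[0.0001,-0.002,0,0,0,0,1],[0.0002,-0.003,0,0,0,0,1],[0.0003,-0.004,0,0,0,0,1]]]'| grep ft; python3 rd.py 3
```

```text
ft_force: [-6.2, 7.6, 2.4]
t 26.55 P [0.469  0.004  0.2002] F [-6.75  6.95  1.88] sd [0.22 0.11 0.43] Fb -6.31 7.35 nose board mm 0.6 -55.7
```

```bash
python3 -m creep '[[[0.0001,-0.001,0,0,0,0,1],[0.0001,-0.002,0,0,0,0,1],[0.0002,-0.003,0,0,0,0,1],[0.0002,-0.003,0,0,0,0,1],[0.0002,-0.003,0,0,0,0,1]]]'| grep ft; python3 rd.py 3
```

```text
ft_force: [-7.8, 10.5, 3.3]
t 27.2 P [0.4688 0.0033 0.2002] F [-7.88 10.55  2.75] sd [0.32 0.38 0.21] Fb -7.22 11.01 nose board mm 0.4 -56.5
```

```bash
python3 -m creep '[[[0,-0.001,0,0,0,0,1],[0,-0.002,0,0,0,0,1],[0,-0.002,0,0,0,0,1],[0,-0.002,0,0,0,0,1],[0,-0.002,0,0,0,0,1]]]'| grep ft; python3 rd.py 3
```

```text
ft_force: [-7.6, 12.9, 4.8]
t 27.85 P [0.4687 0.0028 0.2001] F [-8.   12.35  3.61] sd [0.61 0.19 0.26] Fb -7.22 12.82 nose board mm 0.2 -57.0
```

```bash
python3 -m creep '[[[-0.005,0.005,0,0,0,0,1],[-0.01,0.01,0,0,0,0,1],[-0.02,0.018,0,0,0,0,1],[-0.03,0.027,0,0,0,0,1],[-0.045,0.04,0,0,0,0,1],[-0.06,0.054,0,0,0,0,1],[-0.06,0.054,0.06,0,0,0,1],[-0.06,0.054,0.12,0,0,0,1],[-0.06,0.054,0.12,0,0,0,1],[-0.06,0.054,0.12,0,0,0,1]]]'
python3 - <<'E'
from h import *
import cv2
a=optics.snapshot("top")[:,:,::-1]; b=optics.snapshot("scene")[:,:,::-1]
cv2.imwrite("pics/g.png",cv2.resize(np.hstack([a[165:305,280:420],b[170:310,220:360]]),(800,400),interpolation=cv2.INTER_CUBIC))
E
```

```text
clock: 28.85
position: [0.4406, 0.0273, 0.2611]
ee_rot: [0.001, 0.359, 0.933, 0.0]
ft_force: [0.2, -0.3, -0.3]
gripper_width: 0.0176
grasp_force: 98.8
```

View pics/g.png

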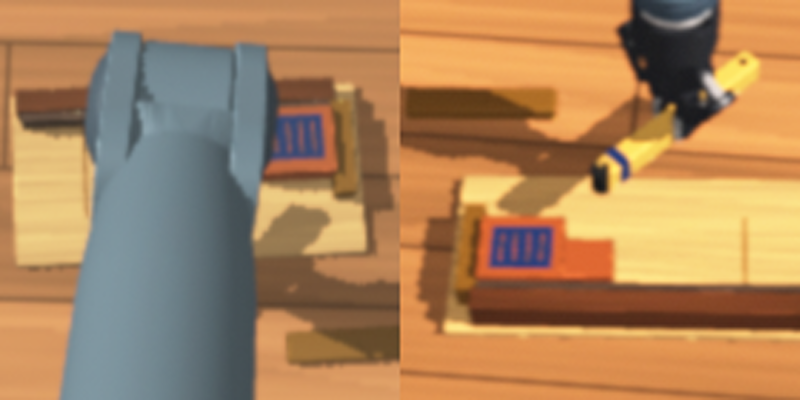

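The block is home: it touches the bronze stop at (475,245) in the right crop and is flush with the plate, and the stick is clear. Carrying the stick back to its free spot on the table.

```bash
python3 -m creep '[[[-0.005,0.08,0,0,0,0.04,1],[-0.01,0.17,0,0,0,0.11,1],[-0.02,0.26,0,0,0,0.18,1],[-0.025,0.35,0,0,0,0.25,1],[-0.03,0.44,0,0,0,0.322,1],[-0.037,0.53,0,0,0,0.322,1],[-0.037,0.62,0,0,0,0.322,1],[-0.037,0.67,0,0,0,0.322,1],[-0.037,0.67,-0.06,0,0,0.322,1],[-0.037,0.67,-0.1,0,0,0.322,1]]]'
python3 -m creep '[[[0,0,-0.03,0,0,0,1],[0,0,-0.05,0,0,0,1],[0,0,-0.062,0,0,0,1],[0,0,-0.062,0,0,0,1],[0,0,-0.062,0,0,0,1]]]'
```

```text
clock: 29.95
position: [0.4211, 0.3627, 0.2081]
ee_rot: [-0.001, 0.029, 1.0, -0.001]
ft_force: [-0.6, -1.0, -1.4]
gripper_width: 0.0181
grasp_force: 98.8
clock: 30.45
position: [0.4223, 0.362, 0.1798]
ee_rot: [0.0, 0.03, 1.0, 0.0]
ft_force: [0.0, -0.2, -1.1]
gripper_width: 0.018
grasp_force: 98.8
```

```bash
python3 -m creep '[[[0,0,-0.0015,0,0,0,1],[0,0,-0.003,0,0,0,1],[0,0,-0.003,0,0,0,1],[0,0,-0.003,0,0,0,0.5],[0,0,-0.003,0,0,0,0],[0,0,-0.003,0,0,0,-0.5],[0,0,-0.003,0,0,0,-1],[0,0,-0.003,0,0,0,-1],[0,0,-0.003,0,0,0,-1],[0,0,-0.003,0,0,0,-1]]]'
python3 -m creep '[[[0,0,0.03,0,0,0,-1],[0,0,0.08,0,0,0,-1],[0,0,0.16,0,0,0,-1],[0,0,0.25,0,0,0,-1],[0,0,0.3,0,0,0,-1],[-0.1,0.1,0.3,0,0,0,-1],[-0.2,0.2,0.3,0,0,0,-1],[-0.2,0.2,0.3,0,0,0,-1],[-0.2,0.2,0.3,0,0,0,-1],[-0.2,0.2,0.3,0,0,0,-1]]]'
python3 - <<'E'
from h import *
import cv2
a=optics.snapshot("top")[:,:,::-1]; b=optics.snapshot("scene")[:,:,::-1]
cv2.imwrite("pics/i.png",cv2.resize(np.hstack([a[170:340,190:430],b[170:340,225:465]]),(800,284),interpolation=cv2.INTER_CUBIC))
E
```

```text
clock: 31.45
position: [0.4221, 0.362, 0.1782]
ee_rot: [-0.0, 0.03, 1.0, 0.0]
ft_force: [0.7, 0.2, 0.1]
gripper_width: 0.0854
grasp_force: 0.0
clock: 32.45
position: [0.3214, 0.4625, 0.3281]
ee_rot: [0.0, 0.029, 1.0, -0.0]
ft_force: [0.1, -1.0, -0.1]
gripper_width: 0.0858
grasp_force: 0.0
```

View pics/i.png

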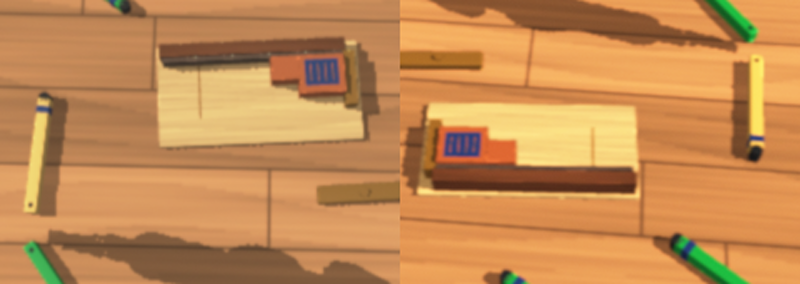

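The stick lies flat on the table, with its nose at (43,98) in the left crop. The block sits against the stop and plate at (315,73), and nothing else has moved.

```bash
python3 -c "
from bench import ctrl
print(ctrl.close_job())"
```

```text
the job is handed in; nothing more can be done
None
```

The job is handed in at about 32 s, with no verdict shown: the block is home against the grit plate and bronze stop, pressed at roughly 5–9 N along the feed by the wrist reading, and the stick lies flat on the table, released.

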